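# Show the trainee the matching driver

### The arm

A 6-joint arm with a two-finger parallel gripper is mounted at the origin on the work surface. World frame = base frame: x ahead of the robot, y to its left, z up, the work surface at z = 0. Lengths are in m, angles in degrees, forces in N, time in s.
With the tool pointing down it reaches from about 0.3 to 0.75 m from the base axis. Payload 8.5 kg.
Tool frame: the origin (TCP) lies at the very end of the fingers, on their centre line; the grasp point (between the pads) lies 19 mm behind it; z points along the fingers, y is the line along which they close (so a half turn about z gives the same grasp; the last joint's range is limited). The gripper opens to 85 mm and grips with 20 to 120 N. Pads are 22 mm wide; open, the fingers measure 114 mm over their backs; the gripper's body (76 mm by 85 mm) begins 54 mm behind the grasp point. The pads swing forward as they close: fully open they stand 13 mm farther back than shut.
Start: joints at [-81.893, 21.807, 74.336, -0, 83.858, -12.336], TCP at [0.192, -0.515, 0.2] pointing down, gripper open.
Joint ranges: [-178.18, 178.18], [-50.72, 133.34], [12.68, 142.11], [-81.47, 261.47], [9.98, 163.14], [-165.26, 165.26]. Speed limits (degrees/s): [136.94, 136.94, 180, 180, 180, 180].

### API

Orientations are given as a 3x3 rotation matrix whose columns are the frame's x, y, z axes.
In Python, from rig import env, optics, spotter gives the robot as it stands.
- The arm moves only by the shell command python3 -m crank 'ROWS' [FORCE]. ROWS is JSON, one flat list of numbers, 5 for each row, row after row: the finger opening in cm, from 0 to 8.54, then the shift along the tool's x, y, z in cm, then the turn about the tool's z in rad. A call has exactly 8 rows; each row shifts and turns the commanded pose from where the row before left it, along the tool's axes as they then stand; what a row does not reach is not made up. A row lasts 1/12 s, in which the tool goes at most 41.7 mm and 7.16 degrees, less where a joint would pass 70% of its speed; a pose out of reach is approached as far as the arm can. A call is refused whole if a number of a shift passes 4.17 or a number of a turn 0.125, either way. A call with a gripper value outside its range is refused whole. The fingers move at their own pace and stop on an object; FORCE is the grip in N (left out, the last holds). Time passes only in rows, so rows that do not move let the fingers close, or fill a call up. It gives the time, the measured TCP pose, the force, the opening and the grip force at its end, in the units of the state.
- env.observe(): the state, without advancing time (a new reading comes with each control period).
- optics.get_image(name): name is "scene" or "top" or "wrist"; returns a dict with "color" (480x640x3 uint8, red, green, blue), "intrinsics" (3x3 intrinsics, pixels), "distortion" ([k1, k2, p1, p2, k3] as OpenCV has them; the pictures are not rectified), "pose" (4x4, takes a point from camera to world coordinates). Camera axes: x right, y up, looking along -z (the intrinsics and any distortion apply to the point x, -y, -z); pixel columns grow to the right and rows downward; lengths in m; the calibration is good to about 2 mm. A picture is of the moment at which its call begins. There is no depth.
- env.close_job(): hands the job in; it is judged then, once.
Trained networks look in a picture, given as the dict that the camera call returned (one of the last four; its "shot" number tells which), for a name from the list of things; names that differ only in an ending like _2 or _b are one class to them, and where a whole thing is asked for, a point or a joint stands for the part that bears it (a point fixed in the world has none). Each returns a list of dicts, best first, with "score" (0 to 1); they miss things now and then, are a little off and sometimes report something else, mostly with a low value. They report only what shows in the picture. A call takes as long as a camera call.
- spotter.look_for(picture, query): "at" ([column, row] as shares, 0 to 1, of the picture: columns of its width, rows of its height, amid what is visible of it).
The state is a dict: "time_s": time; "q": joint angles; "qvel": joint speeds; "joint_efforts": joint torques, N m; "position": TCP position; "tool_rot": TCP orientation; "ft_force": force on the tool from outside, world axes, zero at the start; "wrist_torque": the same for the moment, N m; "grip_width": finger opening in m; "gripper_force": force on a finger pad.
Only numpy, scipy, OpenCV 4.12 (cv2) and the standard library are available. Lean on these libraries where they do the work, as an engineer would, in place of code of your own. Each camera call takes 0.05 s, during which the arm holds its last target. There are 200 camera calls.

### The job

Show a trainee which driver fits the blue healing cap: point at the blue cap on the jaw model, fingertips a couple of centimetres straight above it, for about two seconds, without touching the model or pointing closely at any other cap; then push the driver kit's clear cover fully open by its black rib with the fingers, without pinching the rib. Last, point in the same way at the blue-headed driver in the kit and finish while still pointing there, touching nothing. Leave the drivers in their holes and everything else on the table where it is.

Things in the scene. Friction and masses are not known exactly. Their poses are not given: they have to be found in the camera images.
- jaw: Enlarged pink jaw model with cream teeth, a horseshoe about 150 mm across, clamped by yellow bars on a round dark green stand; fixed. Origin: centre of the stand's underside on the table. The front of the arch points along its -x; z up. Four healing caps stand on the arch in its sockets, about 51 mm apart along it; the teeth between them reach 104 mm above the table and the caps 108 mm. Which colour is in which socket changes.
- cap_blue_top (a point): Centre of the top face of the blue healing cap (round, 18 mm wide, 18 mm tall) on the jaw model, 108 mm above the table. Fixed.
- cap_red_top (a point): Centre of the top face of the red healing cap (round, 18 mm wide, 18 mm tall) on the jaw model, 108 mm above the table. Fixed.
- cap_green_top (a point): Centre of the top face of the green healing cap (round, 18 mm wide, 18 mm tall) on the jaw model, 108 mm above the table. Fixed.
- cap_yellow_top (a point): Centre of the top face of the yellow healing cap (round, 18 mm wide, 18 mm tall) on the jaw model, 108 mm above the table. Fixed.
- kit: Grey driver kit, 160 mm (its x) by 170 mm (its y), fixed. Origin: centre of its underside; z up. Its top is 54 mm above the table, with two thin steel rails along its y edges at x = +-78 mm reaching 62 mm. The half on its +y side is an open well that holds four drivers in a row along its x, 34 mm apart; the -y half is a solid grey parking surface for the cover. Which driver is where changes.
- cover (a joint): Clear sliding cover of the kit, 150 by 82 mm, top face 58 mm above the table. Value in m: 0 = shut over the drivers, 0.08 = fully open (end stop). It opens by sliding along the kit's -y direction, with about 1.2 N of friction, and stays where it is left. It starts shut or open by up to 0.012.
- cover_rib (a point): Middle of the top edge of the upright black rib on the cover: 50 mm long along the kit's x, 10 mm thick along the kit's y, standing 27 mm above the cover's face, its top 84 mm above the table. The rib is near the edge of the cover on the kit's +y side; moves with the cover.
- driver_blue_top (a point): Centre of the top of the blue head (round, 18 mm wide, 18 mm tall) of a loose driver standing upright in the kit's well, top 50 mm above the table, 4 mm below the clear cover while shut.
- driver_red_top (a point): Centre of the top of the red head (round, 18 mm wide, 18 mm tall) of a loose driver standing upright in the kit's well, top 50 mm above the table, 4 mm below the clear cover while shut.
- driver_green_top (a point): Centre of the top of the green head (round, 18 mm wide, 18 mm tall) of a loose driver standing upright in the kit's well, top 50 mm above the table, 4 mm below the clear cover while shut.
- driver_yellow_top (a point): Centre of the top of the yellow head (round, 18 mm wide, 18 mm tall) of a loose driver standing upright in the kit's well, top 50 mm above the table, 4 mm below the clear cover while shut.
- water_bottle: Green glass water bottle with metal cap, 60 mm wide, 170 mm tall, standing. Bystander; loose. Origin: centre of its underside.
- tumbler: Clear drinking glass, 68 mm wide, 85 mm tall, standing. Bystander; loose. Origin: centre of its underside.
- jar: Small amber jar with white lid, 44 mm wide, 50 mm tall, standing. Bystander; loose. Origin: centre of its underside.
- mirror: Steel mouth mirror lying flat, about 155 mm long along its x, 8 mm thick. Bystander; loose. Origin: centre of its underside.
- cassette: Open steel instrument cassette, 200 by 130 by 35 mm. Bystander; loose. Origin: centre of its underside.

How it is judged (in metres and radians):
On the way, in this order (a step that is already met when the one before it is completed fails the run):
1. the hand points at the blue healing cap from just above and dwells there (horizontal distance between the grasp point and cap_blue_top below 0.016 m and z of the grasp point in the frame of cap_blue_top between 0.02 and 0.075 m), for 1.5 s.
2. the clear cover is pushed fully open (value of joint cover above 0.072 m), for 0.2 s.
3. the hand points at the blue-headed driver from just above and dwells there (horizontal distance between the grasp point and driver_blue_top below 0.016 m and z of the grasp point in the frame of driver_blue_top between 0.02 and 0.075 m), for 1 s.
At the end, for the whole second after the job is handed in: Grasp point (19 mm behind the fingertips) within 16 mm of the blue driver's axis and 20 to 75 mm above its top, so the tips hover about 1 to 56 mm over it; cover open by over 72 of 80 mm; drivers within 8 mm and bystanders within 20 mm of their starts (all of step 3 and value of joint cover above 0.072 m and distance of each of driver_blue_top, driver_red_top, driver_green_top, driver_yellow_top from where it was at the start of the episode below 0.008 m and distance of each of water_bottle, tumbler, jar, mirror, cassette from where it was at the start of the episode below 0.02 m); the robot touches nothing.
It fails at once if the jaw model or a healing cap is touched (more than 1 N) (contact force between any of the fingers, the arm and jaw above 1 N or contact force between any of the fingers, the arm and cap_blue above 1 N or contact force between any of the fingers, the arm and cap_red above 1 N or contact force between any of the fingers, the arm and cap_green above 1 N or contact force between any of the fingers, the arm and cap_yellow above 1 N).
It fails at once if the hand points at a wrong cap (grasp point within 12 mm of its axis and less than 60 mm above its top) ((horizontal distance between the grasp point and cap_red_top below 0.012 m and z of the grasp point in the frame of cap_red_top below 0.06 m) or (horizontal distance between the grasp point and cap_green_top below 0.012 m and z of the grasp point in the frame of cap_green_top below 0.06 m) or (horizontal distance between the grasp point and cap_yellow_top below 0.012 m and z of the grasp point in the frame of cap_yellow_top below 0.06 m)).
It fails at once if a driver is touched (more than 1 N), lifted or shifted by more than 8 mm (contact force between any of the fingers, the arm and driver_blue above 1 N or distance of any of driver_blue_top, driver_red_top, driver_green_top, driver_yellow_top from where it was at the start of the episode above 0.008 m or contact force between any of the fingers, the arm and driver_red above 1 N or contact force between any of the fingers, the arm and driver_green above 1 N or contact force between any of the fingers, the arm and driver_yellow above 1 N).
It fails at once if the cover's rib is pinched between the fingers (contact force between the fingers and cover above 0.5 N and y of the grasp point in the frame of cover_rib between -0.005 and 0.005 m and x of the grasp point in the frame of cover_rib between -0.04 and 0.04 m and z of the grasp point in the frame of cover_rib below 0.018 m).
It fails at once if a bystander is moved by more than 20 mm (distance of any of water_bottle, tumbler, jar, mirror, cassette from where it was at the start of the episode above 0.02 m).
It also fails if it takes over 46 s, if anything falls off the work surface, if the arm or the gripper's body presses on something with over 40 N, if the wrist force passes 120 N, or if a joint passes its speed limit or range.

## Working session

There is one attempt and no reset: what is moved stays moved. The work goes in short steps, Python scripts to look and compute and a shell command to move; the robot and the scene stay as the last step left them, time stands still between calls to the robot, and variables do not carry over. Pictures are saved under pics/ and viewed, at most 10 in all, crops included, and the job is handed in when it is done.

```bash
mkdir -p pics; cat > h.py <<'E'
import numpy as np, cv2
from rig import env, optics, spotter
def ray(p, at):
    K=np.array(p["intrinsics"]);d=np.array(p["distortion"],float)
    u=np.array([[[at[0]*640,at[1]*480]]],float)
    x,y=cv2.undistortPoints(u,K,d)[0,0]
    T=np.array(p["pose"]); return T[:3,3], T[:3,:3]@np.array([x,-y,-1.])
def atz(p,at,z):
    o,r=ray(p,at); return o+r*(z-o[2])/r[2]
def tri(rays):
    A=0;b=0
    for o,r in rays:
        r=r/np.linalg.norm(r);P=np.eye(3)-np.outer(r,r);A=A+P;b=b+P@o
    return np.linalg.solve(A,b)
def save(p,n): cv2.imwrite(f"pics/{n}.png",p["color"][:,:,::-1])
E
python3 - <<'E'
from h import *
np.set_printoptions(precision=3,suppress=True)
P={n:optics.get_image(n) for n in("scene","top")}
for n in P: save(P[n],n+"0")
Z=dict(cap_blue_top=.108,cap_red_top=.108,cap_green_top=.108,cap_yellow_top=.108,cover_rib=.084,driver_blue_top=.05,driver_red_top=.05,driver_green_top=.05,driver_yellow_top=.05,jaw=.05,kit=.05,water_bottle=.08,tumbler=.04,jar=.025,mirror=.004,cassette=.02)
for k,z in Z.items():
    R=[]
    for n in P:
        L=spotter.look_for(P[n],k)
        for l in L[:2]: print(k,n,round(l["score"],2),np.array(l["at"])*[640,480],atz(P[n],l["at"],z))
        if L: R.append(ray(P[n],L[0]["at"]))
    if len(R)==2: print("   tri",tri(R))
s=env.observe();print(s["time_s"],s["position"],np.array(s["tool_rot"]),s["grip_width"])
for n in P: print(n,np.array(P[n]["pose"])[:3,3])
E
```

```text
cap_blue_top scene 0.59 [436.928 232.608] [0.542 0.182 0.108]
cap_blue_top top 0.35 [500.608 266.016] [ 0.529 -0.415  0.108]
   tri [ 0.64  -0.095  0.439]
cap_red_top top 0.46 [142.208 295.296] [0.466 0.252 0.108]
cap_green_top scene 0.64 [492.224 223.584] [0.513 0.299 0.108]
cap_green_top top 0.51 [116.992 279.696] [0.494 0.303 0.108]
   tri [0.495 0.31  0.087]
cap_yellow_top scene 0.5 [460.032 239.616] [0.559 0.226 0.108]
cap_yellow_top top 0.5 [166.784 288.624] [0.479 0.206 0.108]
   tri [0.481 0.249 0.011]
cover_rib scene 0.74 [285.184 233.712] [ 0.536 -0.132  0.084]
cover_rib top 0.94 [347.52 274.32] [ 0.511 -0.131  0.084]
   tri [ 0.513 -0.133  0.056]
driver_blue_top scene 0.2 [282.496 232.8  ] [ 0.505 -0.142  0.05 ]
driver_yellow_top scene 0.58 [141.504 251.184] [ 0.567 -0.44   0.05 ]
driver_yellow_top scene 0.26 [385.728 319.488] [0.716 0.074 0.05 ]
jaw scene 0.81 [460.672 239.616] [0.511 0.249 0.05 ]
jaw top 0.63 [151.872 272.976] [0.51  0.256 0.05 ]
   tri [0.51  0.252 0.05 ]
kit scene 0.6 [268.672 241.2  ] [ 0.53 -0.17  0.05]
kit top 0.72 [364.992 271.824] [ 0.518 -0.166  
[... 257 characters left out ...]
0.95 [315.776 161.52 ] [ 0.741 -0.067  0.04 ]
tumbler top 0.27 [179.008 261.504] [0.534 0.204 0.04 ]
   tri [ 0.737 -0.068  0.053]
jar scene 0.94 [348.48 310.32] [0.683 0.004 0.025]
mirror scene 0.76 [360.768 215.088] [0.405 0.038 0.004]
mirror top 0.78 [249.92  334.512] [0.39  0.063 0.004]
mirror top 0.4 [116.928 277.488] [0.501 0.346 0.004]
   tri [ 0.39   0.052 -0.01 ]
cassette scene 0.94 [141.696 251.52 ] [ 0.546 -0.454  0.02 ]
cassette top 0.93 [503.616 267.408] [ 0.531 -0.45   0.02 ]
   tri [ 0.533 -0.459  0.003]
1.7 [ 0.192 -0.515  0.2  ] [[ 0.937  0.349  0.   ]
 [ 0.349 -0.937  0.   ]
 [ 0.    -0.    -1.   ]] 0.08560073624785454
scene [ 1.169 -0.047  0.849]
top [ 0.47  -0.095  1.078]
```

View pics/top0.png

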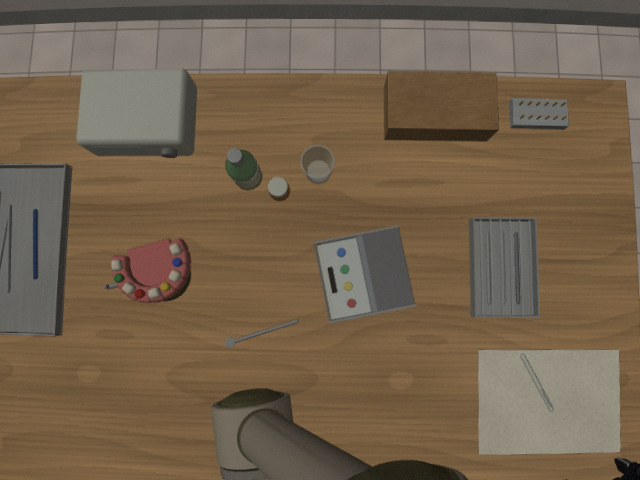

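View pics/scene0.png

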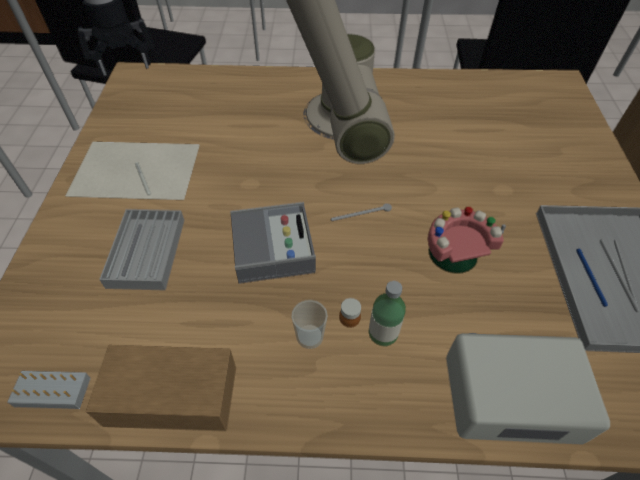

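Top view: the blue cap is at about (178,262), with yellow (164,287), red (140,294) and green (118,279). The blue driver is at about (341,252) and the rib runs from about (331,267) to (335,293). In the scene view the blue cap is at about (439,231) and the blue driver at about (291,254). The network mislabels the cassette as the blue cap, so I'll segment by colour.

```bash
cat >> h.py <<'E'
def blobs(p,box,hues=dict(blue=(105,130),green=(60,90),yellow=(20,32),red=(172,8))):
    x0,y0,x1,y1=box;c=cv2.cvtColor(p["color"][y0:y1,x0:x1],cv2.COLOR_RGB2HSV);out={}
    for n,(a,b) in hues.items():
        h=c[...,0];m=(((h>=a)&(h<=b)) if a<b else ((h>=a)|(h<=b)))&(c[...,1]>130)&(c[...,2]>60)
        k,_,s,ct=cv2.connectedComponentsWithStats(m.astype(np.uint8))
        if k>1:
            i=1+s[1:,4].argmax();out[n]=((ct[i]+[x0+.5,y0+.5]),s[i,4])
    return out
E
python3 - <<'E'
from h import *
np.set_printoptions(precision=3,suppress=True)
P={n:optics.get_image(n) for n in("scene","top")}
for nm,z,bx in(("cap",.108,dict(scene=(425,205,505,245),top=(108,238,190,302))),("drv",.05,dict(scene=(270,212,310,262),top=(332,243,362,312)))):
    B={n:blobs(P[n],bx[n]) for n in P}
    for c in B["top"]:
        for n in P:
            if c in B[n]: print(nm,c,n,B[n][c],atz(P[n],B[n][c][0]/[640,480],z))
        if c in B["scene"]: print("  tri",tri([ray(P[n],B[n][c][0]/[640,480]) for n in P]))
for n,bx in(("scene",(285,205,312,245)),("top",(322,258,342,300))):
    x0,y0,x1,y1=bx;m=(P[n]["color"][y0:y1,x0:x1].max(2)<55)
    pts=np.argwhere(m)[:,::-1]+[x0+.5,y0+.5]
    c=pts.mean(0);r=cv2.minAreaRect(pts.astype(np.float32));print("rib",n,len(pts),c,r,atz(P[n],c/[640,480],.084))
    bp=cv2.boxPoints(r);print(np.array([atz(P[n],q/[640,480],.084) for q in bp]))
t=P["top"]
for q,z in(((316,243),.054),((400,228),.054),((414,305),.054),((330,321),.054)): print("kit corner",atz(t,np.array(q)/[640,480],z))
for n,bx in(("scene",(400,190,520,280)),("top",(95,225,205,315)),("kt",(305,215,425,330))):
    x0,y0,x1,y1=bx;p=P["top" if n!="scene" else n];im=cv2.resize(p["color"][y0:y1,x0:x1],None,fx=4,fy=4,interpolation=cv2.INTER_CUBIC)[:,:,::-1];im=im[:400]
    P.setdefault("o",[]).append(cv2.copyMakeBorder(im,0,400-im.shape[0],0,480-im.shape[1],0))
o=P["o"];cv2.imwrite("pics/crop.png",cv2.resize(np.vstack([np.hstack([o[0],o[1]]),np.hstack([o[2],o[2]*0])]),(720,600)))
E
```

```text
cap blue scene (array([439.337, 231.153]), np.int32(49)) [0.538 0.187 0.108]
cap blue top (array([176.547, 262.151]), np.int32(43)) [0.529 0.189 0.108]
  tri [0.529 0.191 0.098]
cap yellow scene (array([446.445, 215.027]), np.int32(55)) [0.493 0.208 0.108]
cap yellow top (array([165.333, 286.742]), np.int32(66)) [0.483 0.209 0.108]
  tri [0.483 0.212 0.097]
cap red scene (array([468.685, 211.074]), np.int32(54)) [0.48  0.256 0.108]
cap red top (array([139.389, 293.92 ]), np.int32(81)) [0.468 0.258 0.108]
  tri [0.468 0.262 0.096]
drv blue scene (array([290.808, 252.885]), np.int32(13)) [ 0.561 -0.119  0.05 ]
drv blue top (array([342.5, 253.5]), np.int32(1)) [ 0.554 -0.122  0.05 ]
  tri [ 0.554 -0.121  0.042]
rib scene 94 [299.979 226.638] ((300.0000305175781, 226.50001525878906), (22.553356170654297, 4.510671138763428), 78.69007110595703) [ 0.515 -0.101  0.084]
[[ 0.484 -0.113  0.084]
 [ 0.482 -0.103  0.084]
 [ 0.544 -0.09   0.084]
 [ 0.546 -0.1    0.084]]
rib top 102 [332.363 280.431] ((332.3653564453125, 280.32696533203125), (24.71063232421875, 4.118439197540283), 78.69007110595703) [ 0.5   -0.102  0.084]
[[ 0.522 -0.094  0.084]
 [ 0.523 -0.101  0.084]
 [ 0.478 -0.111  0.084]
 [ 0.476 -0.103  0.084]]
kit corner [ 0.573 -0.07   0.054]
kit corner [ 0.605 -0.235  0.054]
kit corner [ 0.455 -0.262  0.054]
kit corner [ 0.422 -0.099  0.054]
```

View pics/crop.png

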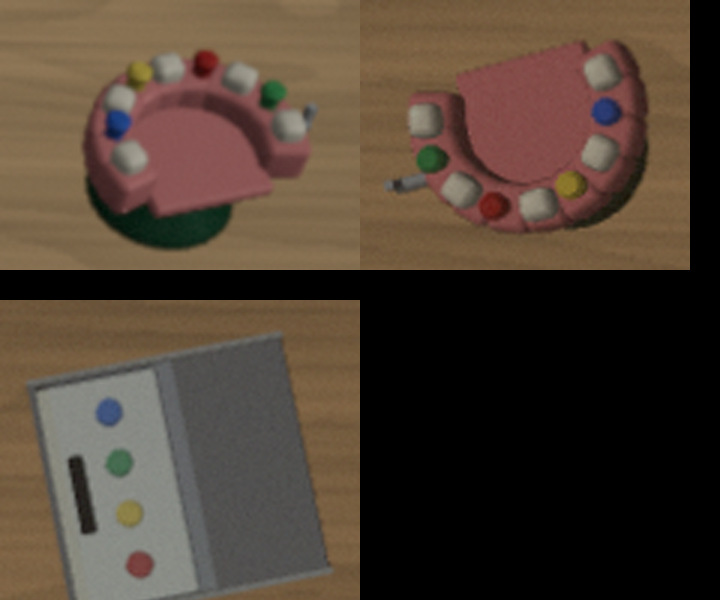

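The crops confirm the colours. The blue cap is near (0.529, 0.190), the rib near (0.500, -0.102) and the blue driver near (0.556, -0.121), with the kit's yaw about 11°. I'll close the fingers and travel to the jaw at z 0.2.

```bash
python3 -m crank '[0,0,0,0,0.1, 0,0,0,0,0.064, 0,1,-1.3,0,0, 0,2,-2.7,0,0, 0,2,-2.7,0,0, 0,2,-2.7,0,0, 0,2,-2.7,0,0, 0,2,-2.7,0,0]' 20; python3 -m crank '[0,2,-2.7,0,0, 0,2,-2.7,0,0, 0,2,-2.7,0,0, 0,2,-2.7,0,0, 0,2,-2.7,0,0, 0,2,-2.7,0,0, 0,2,-2.7,0,0, 0,2,-2.7,0,0]'
```

```text
time_s: 2.47
position: [0.2721, -0.3475, 0.1998]
tool_rot: [[0.982, 0.191, 0.0], [0.191, -0.982, -0.0], [0.0, 0.0, -1.0]]
ft_force: [0.7, 0.3, -0.2]
grip_width: -0.0002
gripper_force: 0.0
time_s: 3.13
position: [0.3878, -0.1048, 0.2]
tool_rot: [[0.982, 0.191, 0.001], [0.191, -0.982, -0.0], [0.001, 0.0, -1.0]]
ft_force: [0.2, -0.6, 0.1]
grip_width: -0.0002
gripper_force: 0.0
```

```bash
python3 -m crank '[0,2,-2.7,0,0, 0,2,-2.7,0,0, 0,2,-2.7,0,0, 0,2,-2.7,0,0, 0,2,-2.7,0,0, 0,2,-2.7,0,0, 0,2,-2.7,0,0, 0,2,-2.7,0,0]' >/dev/null; python3 -m crank '[0,1.6,-2.2,0,0, 0,1.2,-1.6,0,0, 0,0.8,-1,0,0, 0,0,0,0,0, 0,0,0,0,0, 0,0,0,0,0, 0,0,0,0,0, 0,0,0,0,0]'
python3 - <<'E'
from h import *
np.set_printoptions(precision=3,suppress=True)
w=optics.get_image("wrist");t=optics.get_image("top");save(w,"w1")
print(w["pose"])
for c,(a,n) in blobs(w,(0,0,640,480)).items(): print(c,a,n,atz(w,a/[640,480],.108))
for k in("cap_blue_top","cap_yellow_top"): 
    for l in spotter.look_for(w,k)[:2]: print(k,l["score"],np.array(l["at"])*[640,480],atz(w,l["at"],.108))
E
```

```text
time_s: 4.47
position: [0.529, 0.1895, 0.2]
tool_rot: [[0.982, 0.191, 0.0], [0.191, -0.982, -0.0], [0.0, 0.0, -1.0]]
ft_force: [0.6, -0.4, 0.3]
grip_width: -0.0002
gripper_force: 0.0
[[ 0.191  0.93   0.313  0.61 ]
 [-0.982  0.181  0.061  0.205]
 [-0.    -0.319  0.948  0.375]
 [ 0.     0.     0.     1.   ]]
blue [  5.256 122.549] 751 [0.566 0.439 0.108]
green [176.779 235.108] 301 [0.5   0.299 0.108]
yellow [282.921 270.204] 361 [0.486 0.209 0.108]
red [224.239 273.365] 422 [0.474 0.257 0.108]
cap_blue_top 0.8 [316.032 222.576] [0.532 0.19  0.108]
cap_yellow_top 0.92 [280.576 268.512] [0.488 0.211 0.108]
```

View pics/w1.png

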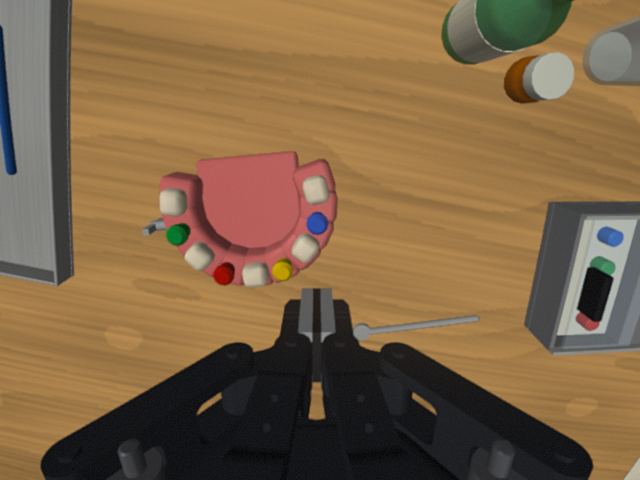

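The wrist view shows the blue cap at (317,223), or (0.532, 0.190), which agrees with the top view. The fingers are already above it, so I'll descend 6.5 cm and dwell.

```bash
python3 -m crank '[0,0.1,0,1.5,0, 0,0,0,2,0, 0,0,0,2,0, 0,0,0,1,0, 0,0,0,0,0, 0,0,0,0,0, 0,0,0,0,0, 0,0,0,0,0]'; for i in 1 2; do python3 -m crank '[0,0,0,0,0, 0,0,0,0,0, 0,0,0,0,0, 0,0,0,0,0, 0,0,0,0,0, 0,0,0,0,0, 0,0,0,0,0, 0,0,0,0,0]' ; done;  python3 -m crank '[0,0,0,0,0, 0,0,0,0,0, 0,0,0,-1.5,0, 0,0,0,-2,0, 0,0,0,-2,0, 0,0,0,-1,0, 0,0,0,0,0, 0,0,0,0,0]'
```

```text
time_s: 5.33
position: [0.5307, 0.1906, 0.136]
tool_rot: [[0.981, 0.192, 0.002], [0.192, -0.981, 0.0], [0.002, 0.0, -1.0]]
ft_force: [-0.2, 0.1, 0.6]
grip_width: -0.0003
gripper_force: 0.0
time_s: 6.0
position: [0.5301, 0.1905, 0.1347]
tool_rot: [[0.981, 0.192, 0.0], [0.192, -0.981, 0.0], [0.0, -0.0, -1.0]]
ft_force: [0.9, -0.1, 0.4]
grip_width: -0.0002
gripper_force: 0.0
time_s: 6.67
position: [0.5301, 0.1905, 0.1347]
tool_rot: [[0.981, 0.192, 0.0], [0.192, -0.981, 0.0], [0.0, 0.0, -1.0]]
ft_force: [0.8, -0.0, 0.2]
grip_width: -0.0004
gripper_force: 0.0
time_s: 7.33
position: [0.5301, 0.1905, 0.1996]
tool_rot: [[0.981, 0.192, 0.0], [0.192, -0.981, 0.0], [0.0, -0.0, -1.0]]
ft_force: [-0.1, -0.7, 0.2]
grip_width: -0.0001
gripper_force: 0.0
```

```bash
python3 -m crank '[0,-0.6,1.5,0,0, 0,-1.1,3,0,0, 0,-1.3,3.5,0,0, 0,-1.3,3.5,0,0, 0,-1.3,3.5,0,0, 0,-1.3,3.5,0,0, 0,-1.1,3.2,0,0, 0,-0.6,2,0,0]' ; python3 -m crank '[0,0,0,2,0, 0,0,0,3,0, 0,0,0,2,0, 0,0,0,1,0, 0,0,0,0,0, 0,0,0,0,0, 0,0,0,0,0, 0,0,0,0,0]'
python3 - <<'E'
from h import *
np.set_printoptions(precision=4,suppress=True)
w=optics.get_image("wrist");save(w,"w2")
for k,z in(("cover_rib",.084),("driver_blue_top",.05),("driver_red_top",.05)):
    for l in spotter.look_for(w,k)[:2]: print(k,l["score"],np.array(l["at"])*[640,480],atz(w,l["at"],z))
for c,(a,n) in blobs(w,(200,0,640,480)).items(): print(c,a,n,atz(w,a/[640,480],.05))
E
```

```text
time_s: 8.0
position: [0.4899, -0.0612, 0.1985]
tool_rot: [[0.982, 0.19, -0.002], [0.19, -0.982, 0.0], [-0.002, -0.001, -1.0]]
ft_force: [-0.0, -0.5, -0.6]
grip_width: -0.0002
gripper_force: 0.0
time_s: 8.67
position: [0.4915, -0.0586, 0.1204]
tool_rot: [[0.981, 0.192, 0.001], [0.192, -0.981, -0.0], [0.001, 0.001, -1.0]]
ft_force: [0.5, 0.1, -0.4]
grip_width: 0.0001
gripper_force: 0.0
cover_rib 0.69 [423.104 222.192] [ 0.5243 -0.1213  0.084 ]
cover_rib 0.42 [ 13.888 141.6  ] [0.5266 0.1372 0.084 ]
blue [419.3819 161.8605] 491 [ 0.5582 -0.119   0.05  ]
yellow [411.9989 250.8987] 449 [ 0.4933 -0.1321  0.05  ]
red [409.762  293.3908] 229 [ 0.4584 -0.1405  0.05  ]
```

View pics/w2.png

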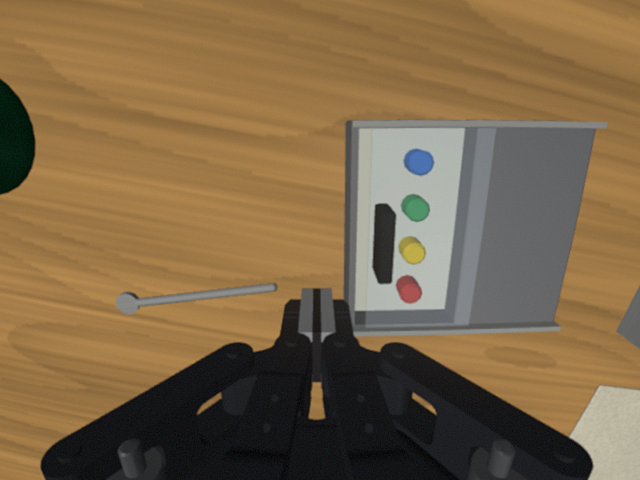

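The wrist view shows the rib at columns 374–395, rows 205–283, right of the closed fingertips, with the blue driver at (419,162). I'll go down beside the rib and push along tool +y.

```bash
python3 -m crank '[0,0,0,1.5,0, 0,0,0,2,0, 0,0,0,1.2,0, 0,0,0,0.5,0, 0,0,0,0,0, 0,0,0,0,0, 0,0,0.5,0,0, 0,0,0.5,0,0]' ; for i in 1; do python3 -m crank '[0,0,0.6,0,0, 0,0,0.6,0,0, 0,0,0.6,0,0, 0,0,0.6,0,0, 0,0,0.6,0,0, 0,0,0.6,0,0, 0,0,0.6,0,0, 0,0,0.6,0,0]'; done
python3 - <<'E'
from h import *
w=optics.get_image("wrist");save(w,"w3")
E
```

```text
time_s: 9.53
position: [0.4936, -0.0688, 0.0686]
tool_rot: [[0.981, 0.192, 0.002], [0.192, -0.981, -0.001], [0.001, 0.001, -1.0]]
ft_force: [0.1, -0.1, -0.1]
grip_width: 0.0003
gripper_force: 0.0
time_s: 10.2
position: [0.5023, -0.1161, 0.0677]
tool_rot: [[0.981, 0.192, -0.0], [0.192, -0.981, 0.0], [-0.0, -0.0, -1.0]]
ft_force: [1.1, 0.7, -0.1]
grip_width: 0.0
gripper_force: 0.0
```

View pics/w3.png

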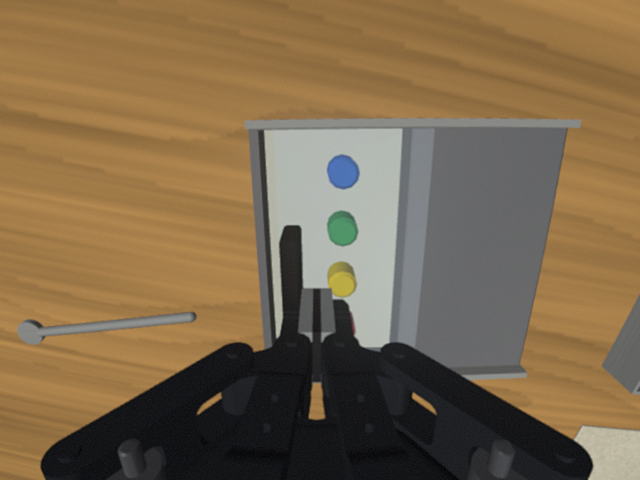

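The rib now appears on the left of the fingers, which I didn't expect. I'll check with the fixed cameras before moving on.

```bash
python3 - <<'E'
from h import *
np.set_printoptions(precision=4,suppress=True)
s=optics.get_image("scene");t=optics.get_image("top");w=optics.get_image("wrist")
a=cv2.resize(s["color"][190:290,220:330],(440,400),interpolation=cv2.INTER_CUBIC)
b=cv2.resize(t["color"][220:330,305:395],(327,400),interpolation=cv2.INTER_CUBIC)
cv2.imwrite("pics/st3.png",np.hstack([a,b])[:,:,::-1])
e=env.observe();print(e["ft_force"],e["position"])
W2=cv2.imread("pics/w2.png")
for q in((301,226),(281,226),(283,330)): print("w3",q,atz(w,np.array(q)/[640,480],.084))
E
```

```text
[ 0.3975 -0.6222 -0.8173] [ 0.5022 -0.1155  0.0677]
w3 (301, 226) [ 0.534  -0.1027  0.084 ]
w3 (281, 226) [ 0.5322 -0.0934  0.084 ]
w3 (283, 330) [ 0.4758 -0.1035  0.084 ]
```

View pics/st3.png

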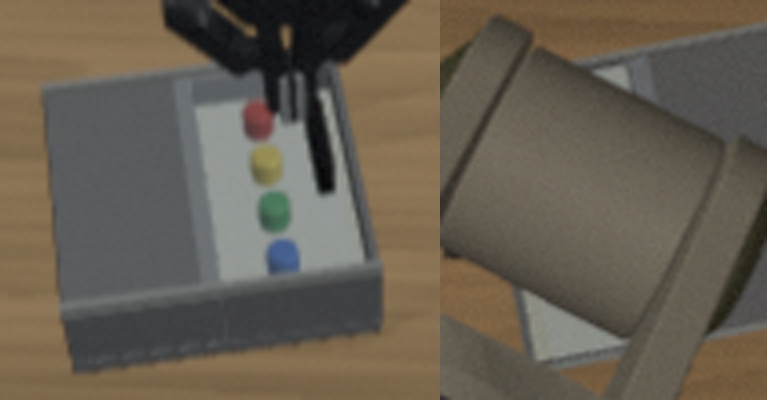

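```bash
cat >> h.py <<'E'
def proj(p,X):
    T=np.linalg.inv(np.array(p["pose"]));c=(T[:3,:3]@np.array(X,float)+T[:3,3])*[1,-1,-1]
    return cv2.projectPoints(c[None],np.zeros(3),np.zeros(3),np.array(p["intrinsics"]),np.array(p["distortion"],float))[0].ravel()
E
python3 - <<'E'
from h import *
np.set_printoptions(precision=4,suppress=True)
s=optics.get_image("scene");w=optics.get_image("wrist")
for n,p in(("s",s),("w",w)):
  for X in((.5022,-.1155,.068),(.5022,-.1155,.09),(.5022,-.1155,.055)): print(n,X,proj(p,X))
im=s["color"][205:250,280:312].max(2)
a=np.argwhere(im<45)[:,::-1]+[280,205]; a=a[a[:,1]>220]; print(a.max(0),a.min(0),a[a[:,1]>=235].mean(0))
for q in((302,237.5),(299.5,237.5)):
  for z in(.084,.058): print(q,z,atz(s,np.array(q)/[640,480],z))
for X in((.5333,-.0984,.084),(.5333,-.0984,.058),(.484,-.108,.084),(.52,-.0984,.058)): print(X,proj(s,X),proj(w,X))
# joint tri of rib +x end, top: wrist (291,226), scene
print(tri([ray(w,np.array([291,227])/[640,480]),ray(s,np.array([301,236.])/[640,480])]))
E
```

```text
s (0.5022, -0.1155, 0.068) [294.05   226.7822]
s (0.5022, -0.1155, 0.09) [293.6946 220.1269]
s (0.5022, -0.1155, 0.055) [294.2544 230.6096]
w (0.5022, -0.1155, 0.068) [315.9933 276.2783]
w (0.5022, -0.1155, 0.09) [315.9282 295.6138]
w (0.5022, -0.1155, 0.055) [316.0256 266.6945]
[302 237] [297 221] [301. 236.]
(302, 237.5) 0.084 [ 0.5449 -0.0955  0.084 ]
(302, 237.5) 0.058 [ 0.5237 -0.0972  0.058 ]
(299.5, 237.5) 0.084 [ 0.5451 -0.1008  0.084 ]
(299.5, 237.5) 0.058 [ 0.5239 -0.1026  0.058 ]
(0.5333, -0.0984, 0.084) [300.9203 233.2267] [293.0875 225.7337]
(0.5333, -0.0984, 0.058) [301.1981 240.9146] [296.1285 211.7159]
(0.484, -0.108, 0.084) [297.7374 215.7812] [295.0818 318.1066]
(0.52, -0.0984, 0.058) [301.5208 236.1725] [291.9472 234.5026]
[ 0.5275 -0.0981  0.0679]
```

```bash
python3 - <<'E'
import cv2,numpy as np
a=cv2.imread("pics/w2.png")[100:350,330:480];b=cv2.imread("pics/w3.png")[200:400,240:420]
cv2.imwrite("pics/z.png",np.hstack([cv2.resize(a,(360,600),interpolation=cv2.INTER_CUBIC),cv2.resize(b,(430,478),interpolation=cv2.INTER_CUBIC)[:,:].copy() if 0 else cv2.copyMakeBorder(cv2.resize(b,(430,478),interpolation=cv2.INTER_CUBIC),0,122,0,0,0)]))
E
```

```text
(no output)
```

View pics/z.png

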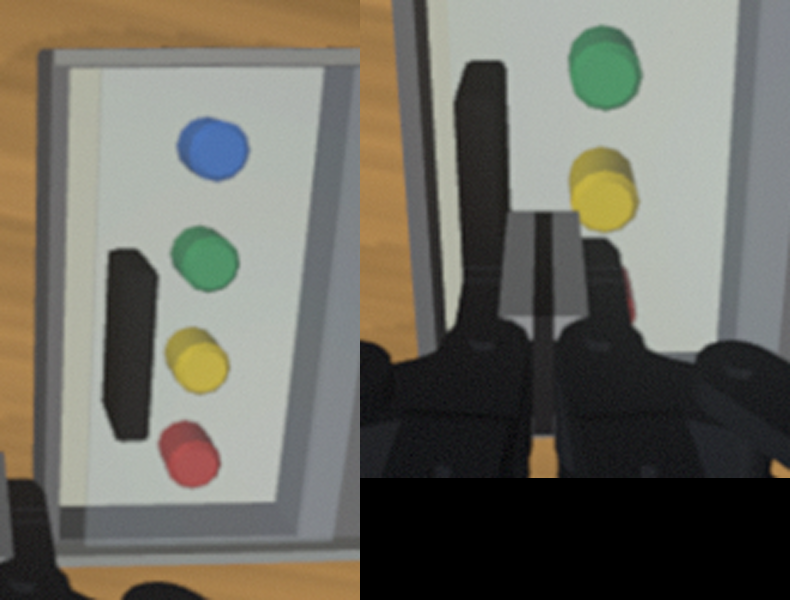

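```bash
python3 - <<'E'
from h import *
np.set_printoptions(precision=4,suppress=True)
s=optics.get_image("scene");w=optics.get_image("wrist")
im=w["color"].astype(int)
print("wrist col 308 rows 280-296",im[280:297,308].mean(1).round(),"row300 cols",im[296,294:342].mean(1).round())
print("scene cols 290-296, rows 208-226\n",s["color"][206:226,288:298].mean(2).round())
for r in(219,220.5,222): print(tri([ray(w,np.array([317.5,288.5])/[640,480]),ray(s,np.array([292.7,r])/[640,480])]))
e=env.observe();print(e["position"],e["time_s"],e["grip_width"])
E
```

```text
wrist col 308 rows 280-296 [180. 180. 180. 179. 179. 181. 181. 168. 126.  94.  92.  92.  95.  92.
  92.  93.  94.] row300 cols [ 36.  35.  37.  41.  38.  33.  50.  77.  92.  94.  91.  92.  92.  92.
  94.  94.  93.  95.  84.  53.  35.  36.  35.  35.  37.  41.  64.  90.
  95.  93.  92.  93.  95.  92.  94.  94.  93. 104. 143. 180. 184. 182.
 173. 160. 154. 146. 141. 138.]
scene cols 290-296, rows 208-226
 [[ 19.  24.  24.  22.  23.  32.  23.  27.  22.  25.]
 [ 23.  26.  24.  25.  36.  35.  36.  40.  28.  21.]
 [ 21.  21.  24.  36.  64.  41.  60.  75.  56.  27.]
 [ 24.  23.  35.  65.  86.  46.  68.  96.  81.  37.]
 [ 22.  24.  52.  86.  87.  45.  50.  87.  85.  41.]
 [ 25.  26.  50.  84.  86.  45.  48.  84.  86.  45.]
 [ 23.  23.  46.  85.  85.  45.  46.  86.  86.  47.]
 [ 26.  24.  46.  85.  85.  52.  46.  85.  87.  48.]
 [ 30.  29.  44.  86.  85.  55.  39.  85.  85.  47.]
 [ 35.  23.  42.  85.  85.  57.  40.  84.  84.  51.]
 [ 30.  24.  37.  81.  85.  56.  38.  85.  86.  57.]
 [ 46.  41.  46.  79.  84.  57.  39.  84.  85.  58.]
 [ 87.  99.  99.  83.  86.  58.  38.  81.  84.  56.]
 [115. 143. 140.  94.  88.  70.  47.  81.  78.  51.]
 [119. 147. 146. 110. 103. 108. 104. 111.  68.  30.]
 [118. 147. 148. 133. 131. 144. 146. 142.  70.  21.]
 [126. 148. 150. 148. 148. 149. 151. 143.  79.  21.]
 [138. 148. 150. 149. 150. 150. 150. 145.  92.  29.]
 [147. 150. 150. 150. 150. 149. 149. 146. 105.  35.]
 [146. 150. 150. 151. 149. 150. 150. 147. 127.  50.]]
[ 0.5152 -0.1148  0.1081]
[ 0.5095 -0.1158  0.0969]
[ 0.5038 -0.1168  0.0855]
[ 0.5022 -0.1152  0.0678] 10.6 0.0004141864091025081
```

Triangulating the visible fingertips from the scene and wrist views puts them near z 0.10. That is about 30 mm above the reported TCP, so the fingers passed over the rib and the cover did not move. The first pointing may therefore have been too high to count. I'll repeat it at a reported z of 0.116, which satisfies the height window and clears the cap whichever frame is right.

```bash
python3 -m crank '[0,0,0,-3,0, 0,0,0,-4,0, 0,0,0,-4,0, 0,0,0,-2.2,0, 0,0.4,-1.5,0,0, 0,0.9,-3,0,0, 0,1,-3.5,0,0, 0,1,-3.5,0,0]' ; python3 -m crank '[0,1,-3.5,0,0, 0,1,-3.5,0,0, 0,1,-3.5,0,0, 0,1,-3.5,0,0, 0,0.8,-2.5,0,0, 0,0.5,-1.4,0,0, 0,0,0,0,0, 0,0,0,0,0]'; python3 -m crank '[0,0,0,2,0, 0,0,0,2,0, 0,0,0,1,0, 0,0,0,0.5,0, 0,0,0,0,0, 0,0,0,0,0, 0,0,0,0,0, 0,0,0,0,0]'
python3 - <<'E'
from h import *
np.set_printoptions(precision=4,suppress=True)
s=optics.get_image("scene");w=optics.get_image("wrist")
a=cv2.resize(s["color"][160:260,400:520],(480,400),interpolation=cv2.INTER_CUBIC)
cv2.imwrite("pics/j.png",a[:,:,::-1])
X=np.array(env.observe()["position"])
for d in(0,.015,.03,.04): print(d,proj(s,X+[.011,.002,d]),proj(w,X+[.011,.002,d]))
E
```

```text
time_s: 11.27
position: [0.5124, 0.005, 0.1999]
tool_rot: [[0.982, 0.191, 0.0], [0.191, -0.982, 0.0], [0.0, 0.0, -1.0]]
ft_force: [-0.3, 0.3, -0.7]
grip_width: 0.0001
gripper_force: 0.0
time_s: 11.93
position: [0.53, 0.1899, 0.1995]
tool_rot: [[0.981, 0.193, -0.0], [0.193, -0.981, -0.0], [-0.0, 0.0, -1.0]]
ft_force: [0.8, 0.2, 0.7]
grip_width: -0.0003
gripper_force: 0.0
time_s: 12.6
position: [0.5307, 0.1895, 0.1456]
tool_rot: [[0.981, 0.192, 0.002], [0.192, -0.981, 0.0], [0.002, 0.0, -1.0]]
ft_force: [0.2, 0.0, -0.1]
grip_width: 0.0001
gripper_force: 0.0
0 [445.6371 220.5678] [315.89   257.2327]
0.015 [447.3346 215.5069] [315.8478 268.5804]
0.03 [449.0775 210.313 ] [315.7981 281.9297]
0.04 [450.2656 206.7738] [315.7599 292.2149]
```

View pics/j.png

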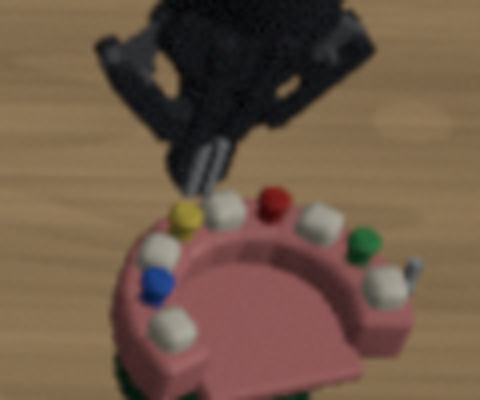

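The fingertips show at about (449,207) in the scene picture, roughly 35 mm above the reported TCP. Going to a reported z of 0.114 fits both readings.

```bash
python3 -m crank '[0,0,0,1,0, 0,0,0,1,0, 0,0,0,0.7,0, 0,0,0,0.4,0, 0,0,0,0,0, 0,0,0,0,0, 0,0,0,0,0, 0,0,0,0,0]'; for i in 1 2; do python3 -m crank '[0,0,0,0,0, 0,0,0,0,0, 0,0,0,0,0, 0,0,0,0,0, 0,0,0,0,0, 0,0,0,0,0, 0,0,0,0,0, 0,0,0,0,0]' ; done;  python3 -m crank '[0,0,0,0,0, 0,0,0,0,0, 0,0,0,-1.5,0, 0,0,0,-2,0, 0,0,0,-2.5,0, 0,0,0,-2.1,0, 0,0,0,0,0, 0,0,0,0,0]'
```

```text
time_s: 13.37
position: [0.5305, 0.1896, 0.1141]
tool_rot: [[0.981, 0.192, 0.001], [0.192, -0.981, 0.0], [0.001, 0.0, -1.0]]
ft_force: [-0.7, -0.1, -0.5]
grip_width: 0.0001
gripper_force: 0.0
time_s: 14.03
position: [0.5303, 0.1895, 0.1137]
tool_rot: [[0.981, 0.192, 0.0], [0.192, -0.981, 0.0], [0.0, -0.0, -1.0]]
ft_force: [0.3, 0.3, 0.7]
grip_width: -0.0001
gripper_force: 0.0
time_s: 14.7
position: [0.5303, 0.1895, 0.1137]
tool_rot: [[0.981, 0.192, 0.0], [0.192, -0.981, 0.0], [0.0, -0.0, -1.0]]
ft_force: [0.6, -0.3, -0.5]
grip_width: -0.0003
gripper_force: 0.0
time_s: 15.37
position: [0.5306, 0.1896, 0.1955]
tool_rot: [[0.981, 0.192, 0.002], [0.192, -0.981, 0.0], [0.002, 0.0, -1.0]]
ft_force: [-0.7, 0.5, -0.9]
grip_width: -0.0002
gripper_force: 0.0
```

```bash
python3 -m crank '[0,-0.5,1.5,0,0, 0,-1,3,0,0, 0,-1.1,3.5,0,0, 0,-1.2,3.5,0,0, 0,-1.2,3.5,0,0, 0,-1.2,3.5,0,0, 0,-1,3.3,0,0, 0,-0.6,2,0,0]' ; python3 -m crank '[0,0,0,2,0, 0,0,0,3,0, 0,0,0,3,0, 0,0,0,3,0, 0,0,0,1.5,0, 0,0,0,0.5,0, 0,0,0,0,0, 0,0,0,0,0]'; python3 -m crank '[0,0,0,0.6,0, 0,0,0,0.6,0, 0,0,0,0.6,0, 0,0,0,0.6,0, 0,0,0,0.4,0, 0,0,0,0,0, 0,0,0,0,0, 0,0,0,0,0]'
python3 - <<'E'
from h import *
np.set_printoptions(precision=4,suppress=True)
s=optics.get_image("scene");w=optics.get_image("wrist")
a=cv2.resize(s["color"][190:270,240:340],(400,320),interpolation=cv2.INTER_CUBIC)
b=cv2.resize(w["color"][130:400,200:560],(400,300),interpolation=cv2.INTER_AREA)
cv2.imwrite("pics/k.png",np.hstack([a[:300],b])[:,:,::-1])
E
```

```text
time_s: 16.03
position: [0.4983, -0.0617, 0.1934]
tool_rot: [[0.982, 0.19, -0.002], [0.19, -0.982, 0.0], [-0.002, -0.001, -1.0]]
ft_force: [0.4, 0.3, -0.4]
grip_width: -0.0001
gripper_force: 0.0
time_s: 16.7
position: [0.4995, -0.0591, 0.065]
tool_rot: [[0.981, 0.192, 0.0], [0.192, -0.981, -0.0], [0.0, 0.0, -1.0]]
ft_force: [0.9, 0.2, 0.7]
grip_width: 0.0001
gripper_force: 0.0
time_s: 17.37
position: [0.4995, -0.0591, 0.0369]
tool_rot: [[0.981, 0.192, 0.0], [0.192, -0.981, -0.0], [0.0, 0.0, -1.0]]
ft_force: [0.9, 0.0, 0.4]
grip_width: -0.0005
gripper_force: 0.0
```

View pics/k.png

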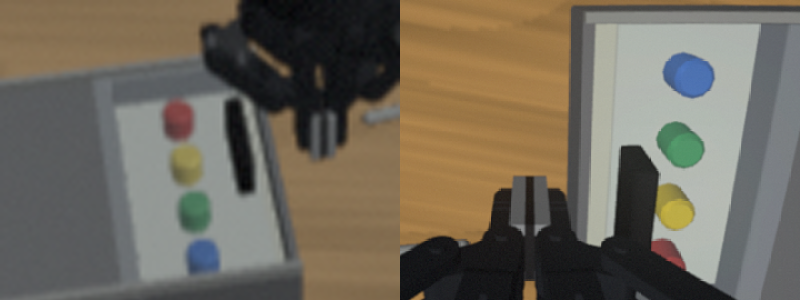

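The scene crop shows the closed tips on the outer (+y) side of the rib, at about (320,229), with the rib between them and the drivers. I'll compute the tip height from this, then push.

```bash
python3 - <<'E'
from h import *
np.set_printoptions(precision=4,suppress=True)
s=optics.get_image("scene");w=optics.get_image("wrist")
for r in(228,229,230): print(tri([ray(w,np.array([317.5,288.5])/[640,480]),ray(s,np.array([320,r])/[640,480])]))
for z in(.06,.07,.08): print(z,proj(s,(.510,-.057,z)))
print(s["color"][220:236,316:324].mean(2).round())
E
```

```text
[ 0.5131 -0.0578  0.0787]
[ 0.5095 -0.0582  0.0713]
[ 0.5059 -0.0586  0.0639]
0.06 [320.6138 232.5824]
0.07 [320.6604 229.631 ]
0.08 [320.7076 226.6333]
[[ 24.  42.  84.  88.  47.  47.  87.  86.]
 [ 19.  44.  85.  85.  45.  46.  85.  86.]
 [ 25.  45.  86.  85.  46.  46.  85.  85.]
 [ 26.  48.  85.  84.  44.  46.  85.  86.]
 [ 25.  46.  85.  85.  44.  46.  85.  85.]
 [ 27.  47.  85.  86.  44.  45.  86.  85.]
 [ 30.  46.  87.  86.  45.  47.  86.  87.]
 [ 60.  59.  86.  85.  47.  46.  85.  91.]
 [ 96.  81.  87.  86.  49.  54.  90.  96.]
 [109.  95.  88.  90.  70.  82. 101. 105.]
 [111. 102.  98.  99.  97. 108. 111. 110.]
 [113. 112. 111. 111. 112. 112. 113. 112.]
 [114. 113. 115. 113. 112. 113. 113. 113.]
 [114. 115. 114. 114. 114. 114. 113. 115.]
 [114. 112. 115. 112. 114. 114. 114. 114.]
 [112. 111. 112. 111. 112. 111. 112. 112.]]
```

The tip height is about 0.070 m, between the cover face (0.058) and the rib top (0.084). Pushing now.

```bash
python3 -m crank '[0,0,0.5,0,0, 0,0,0.7,0,0, 0,0,0.7,0,0, 0,0,0.6,0,0, 0,0,0.5,0,0, 0,0,0.5,0,0, 0,0,0.5,0,0, 0,0,0.5,0,0]'
cat >> h.py <<'E'
def rib():
    s=optics.get_image("scene");im=s["color"].max(2)[226:246,225:312];a=np.argwhere(im<50)[:,::-1]+[225.5,226.5]
    # lowest rows of the dark patch = +x end of the rib, near cover level
    e=a[a[:,1]>=a[:,1].max()-2];c=e.mean(0)
    X=atz(s,c/[640,480],.068);d=X[:2]-[.514,-.1665];print("rib end px",c,len(a),X,"kit xy",d@[.982,.191],d@[-.191,.982])
E
python3 -c "from h import *;rib()"
```

```text
time_s: 18.23
position: [0.5081, -0.1036, 0.0367]
tool_rot: [[0.981, 0.192, 0.0], [0.192, -0.981, 0.0], [0.0, -0.0, -1.0]]
ft_force: [1.0, 2.9, 0.7]
grip_width: 0.0001
gripper_force: 0.7
rib end px [292.  237.5] 83 [ 0.53262017 -0.11802037  0.068     ] kit xy 0.027544612353694722 0.044050540049591136
```

```bash
python3 -m crank '[0,0,0.5,0,0, 0,0,0.6,0,0, 0,0,0.6,0,0, 0,0,0.6,0,0, 0,0,0.6,0,0, 0,0,0.6,0,0, 0,0,0.6,0,0, 0,0,0.5,0,0]'; python3 -c "from h import *;rib()"; python3 -m crank '[0,0,0.2,0,0, 0,0,0.2,0,0, 0,0,0.2,0,0, 0,0,0.1,0,0, 0,0,0.1,0,0, 0,0,0.1,0,0, 0,0,0.1,0,0, 0,0,0,0,0]'; python3 -c "from h import *;rib()"
```

```text
time_s: 18.95
position: [0.5169, -0.1491, 0.0367]
tool_rot: [[0.982, 0.191, 0.0], [0.191, -0.982, -0.0], [0.0, 0.0, -1.0]]
ft_force: [0.7, 1.6, -0.3]
grip_width: 0.0001
gripper_force: 0.7
rib end px [286.5 245.5] 106 [ 0.55492083 -0.12826377  0.068     ] kit xy 0.04748737899388914 0.02973209717682408
time_s: 19.67
position: [0.5173, -0.1522, 0.0367]
tool_rot: [[0.981, 0.192, -0.004], [0.192, -0.981, 0.01], [-0.002, -0.011, -1.0]]
ft_force: [-0.9, 28.6, 10.8]
grip_width: -0.0
gripper_force: 14.2
rib end px [269.25  241.125] 102 [ 0.5443342  -0.16598405  0.068     ] kit xy 0.029886729613535723 -0.00528716952767165
```

The force rose to 29 N with the rib about 71 mm along, so the cover is at its end stop. Backing off, lifting and measuring.

```bash
python3 -m crank '[0,0,-0.5,0,0, 0,0,-0.7,0,0, 0,0,-1,0,0, 0,0,0,-1,0, 0,0,0,-2,0, 0,0,0,-2,0, 0,0,0,0,0, 0,0,0,0,0]'
python3 - <<'E'
from h import *
np.set_printoptions(precision=4,suppress=True)
rib()
w=optics.get_image("wrist");t=optics.get_image("top");s=optics.get_image("scene")
for n,p,bx in(("w",w,(200,60,640,480)),("s",s,(270,205,312,262)),("t",t,(305,225,420,325))):
    for c,(a,k) in blobs(p,bx).items(): print(n,c,a,k,atz(p,a/[640,480],.045))
for k in("driver_blue_top","cover_rib"):
  for n,p in(("w",w),("s",s)):
    for l in spotter.look_for(p,k)[:2]: print(k,n,l["score"],np.array(l["at"])*[640,480],atz(p,l["at"],.05 if k[0]=="d" else .084))
E
```

```text
time_s: 20.38
position: [0.515, -0.137, 0.0881]
tool_rot: [[0.981, 0.192, 0.002], [0.192, -0.981, -0.002], [0.002, 0.002, -1.0]]
ft_force: [-0.0, -0.8, -0.8]
grip_width: 0.0004
gripper_force: 0.0
rib end px [278.  243.5] 62 [ 0.5501 -0.1467  0.068 ] kit xy 0.03926893046392698 0.012493561647754555
w blue [304.1058 180.2821] 624 [ 0.5577 -0.1209  0.045 ]
w green [305.0421 232.4215] 535 [ 0.5243 -0.1277  0.045 ]
w yellow [306.5946 276.8784] 592 [ 0.4932 -0.1345  0.045 ]
s blue [290.5667 253.9222] 45 [ 0.5596 -0.1202  0.045 ]
s green [288.9474 242.7368] 38 [ 0.5289 -0.1259  0.045 ]
s yellow [286.5755 231.1226] 53 [ 0.4959 -0.1335  0.045 ]
s red [285.1875 221.1875] 32 [ 0.4666 -0.1387  0.045 ]
t red [351.6176 303.2647] 51 [ 0.4565 -0.1409  0.045 ]
driver_blue_top w 0.78 [302.592 180.096] [ 0.5585 -0.12    0.05  ]
driver_blue_top w 0.6 [ 81.6   320.592] [0.4294 0.0185 0.05  ]
driver_blue_top s 0.57 [293.504 254.976] [ 0.566  -0.1133  0.05  ]
cover_rib w 0.91 [422.72 239.52] [ 0.5454 -0.1897  0.084 ]
cover_rib s 0.85 [251.968 237.984] [ 0.55   -0.2007  0.084 ]
```

```bash
python3 - <<'E'
from h import *
np.set_printoptions(precision=4,suppress=True)
w=optics.get_image("wrist");s=optics.get_image("scene")
m=(w["color"].max(2)<60)[150:285,320:640].astype(np.uint8)
k,_,st,c=cv2.connectedComponentsWithStats(m)
for i in range(1,k):
    if st[i,4]>150: 
        x,y,W,H,A=st[i];print("w dark",x+320,y+150,W,H,A)
        for q in((x+320,y+150),(x+320+W,y+150)):
            X=atz(w,np.array(q)/[640,480],.084);d=X[:2]-[.514,-.1665];print("  ",X,d@[.982,.191],d@[-.191,.982])
m=(s["color"].max(2)<60)[205:250,235:300].astype(np.uint8)
k,_,st,c=cv2.connectedComponentsWithStats(m)
for i in range(1,k):
    if st[i,4]>15: print("s dark",st[i]+[235,205,0,0,0])
for y in(-.005,-.012,-.02): 
    X=np.array([.514,-.1665,.084]);X[:2]+=np.array([.982,.191])*.032+np.array([-.191,.982])*y;print(y,proj(s,X),proj(w,X))
a=spotter.look_for(w,"cover_rib")[0]["at"];b=spotter.look_for(s,"cover_rib")[0]["at"];print(tri([ray(w,a),ray(s,b)]))
E
```

```text
w dark 364 228 24 57 1208
   [ 0.5457 -0.1565  0.084 ] 0.033004621728397375 0.0038088746444731375
   [ 0.5481 -0.169   0.084 ] 0.03303240226418206 -0.008964068378260494
s dark [275 205  15  13 108]
s dark [265 219   7  24  95]
-0.005 [268.9012 237.1302] [380.4581 229.7916]
-0.012 [265.5873 237.5315] [393.5706 229.8183]
-0.02 [261.7942 237.9907] [408.5079 229.8501]
[ 0.5386 -0.2011  0.0672]
```

The scene and wrist views put the rib at kit y ≈ -0.005, and the cover centre at ≈ -0.039, so the cover is about 79 mm open against its stop. The blue driver is at (0.557, -0.1205). Moving to point at it.

```bash
python3 -m crank '[0,0.8,-0.2,0,0, 0,1.4,-0.2,0,0, 0,1.4,-0.2,0,0, 0,0.9,-0.2,0,0, 0,0,0,0.9,0, 0,0,0,1,0, 0,0,0,0.8,0, 0,0,0,0,0]'; for i in 1 2; do python3 -m crank '[0,0,0,0,0, 0,0,0,0,0, 0,0,0,0,0, 0,0,0,0,0, 0,0,0,0,0, 0,0,0,0,0, 0,0,0,0,0, 0,0,0,0,0]';done
python3 - <<'E'
from h import *
np.set_printoptions(precision=4,suppress=True)
w=optics.get_image("wrist");s=optics.get_image("scene")
for n,p,bx in(("w",w,(200,60,640,480)),("s",s,(270,205,312,262))):
    for c,(a,k) in blobs(p,bx).items(): print(n,c,a,k,atz(p,a/[640,480],.045))
for q in spotter.look_for(w,"driver_blue_top")[:2]: print(q["score"],atz(w,q["at"],.05))
E
```

```text
time_s: 21.65
position: [0.5554, -0.1197, 0.0573]
tool_rot: [[0.982, 0.191, -0.004], [0.191, -0.982, 0.002], [-0.004, -0.003, -1.0]]
ft_force: [-0.4, -0.6, -0.1]
grip_width: 0.0
gripper_force: 0.0
time_s: 22.32
position: [0.5571, -0.1201, 0.0598]
tool_rot: [[0.981, 0.192, 0.0], [0.192, -0.981, -0.0], [0.0, 0.0, -1.0]]
ft_force: [0.1, -0.5, -0.7]
grip_width: 0.0004
gripper_force: 0.0
time_s: 22.98
position: [0.5571, -0.12, 0.0597]
tool_rot: [[0.981, 0.192, -0.0], [0.192, -0.981, 0.0], [-0.0, -0.0, -1.0]]
ft_force: [0.3, 0.1, -0.9]
grip_width: 0.0
gripper_force: 0.0
w blue [317.2549 263.1805] 820 [ 0.5587 -0.1207  0.045 ]
w red [317.015  399.6625] 400 [ 0.4584 -0.1403  0.045 ]
s blue [290.5    253.9773] 44 [ 0.5598 -0.1204  0.045 ]
s green [289.1429 244.8571] 14 [ 0.5348 -0.125   0.045 ]
s red [287.5 221. ] 2 [ 0.4658 -0.1335  0.045 ]
0.71 [ 0.5614 -0.1199  0.05  ]
```

The fingers are within 3 mm of the driver's axis with no contact force. I'll dwell a little longer and hand in.

```bash
python3 -m crank '[0,0,0,0,0, 0,0,0,0,0, 0,0,0,0,0, 0,0,0,0,0, 0,0,0,0,0, 0,0,0,0,0, 0,0,0,0,0, 0,0,0,0,0]' >/dev/null; python3 -c "
from rig import env
print(env.close_job())"
```

```text
the job is handed in; nothing more can be done
None
```

I pointed at the blue cap, pushed the cover to its end stop by the rib (about 79 mm open, from the images), and handed in the job at about 24 s while pointing at the blue driver. The result was not reported. The fingertips sat about 35 mm above the reported TCP, so I repeated the cap pointing lower, and the first push had passed over the rib without moving it.

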